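# Set out the drawer pulls

## Task

Put the three pewter drawer pulls back in their display trays: the shortest pull in the shortest tray, the middle one in the middle-sized tray and the longest in the longest tray, each standing on its feet flat on the tray floor, inside the rim and lengthwise. Leave the black door lever and the chrome hinge where they lie.

Things in the scene. Friction and masses are not known exactly. Their poses are not given: they have to be found in the camera images.
- pull_short_centre (a point): The short drawer pull, loose, plain pewter: a straight bar 60 mm long, 12 mm wide and 10 mm thick carried on two round posts 10 mm in diameter (with 14 mm diameter, 4 mm high feet) 40 mm apart, 20 mm either side of the middle. It stands on its feet, 34 mm tall; the bar spans 24 to 34 mm above the feet. This point is its centre, 17 mm above the feet; x along the bar, z up. The feet must stay down. The two ends are alike. Mass 35 to 126 g.
- pull_medium_centre (a point): The medium drawer pull, loose, plain pewter: a straight bar 90 mm long, 12 mm wide and 10 mm thick carried on two round posts 10 mm in diameter (with 14 mm diameter, 4 mm high feet) 70 mm apart, 35 mm either side of the middle. It stands on its feet, 34 mm tall; the bar spans 24 to 34 mm above the feet. This point is its centre, 17 mm above the feet; x along the bar, z up. The feet must stay down. The two ends are alike. Mass 35 to 126 g.
- pull_long_centre (a point): The long drawer pull, loose, plain pewter: a straight bar 120 mm long, 12 mm wide and 10 mm thick carried on two round posts 10 mm in diameter (with 14 mm diameter, 4 mm high feet) 100 mm apart, 50 mm either side of the middle. It stands on its feet, 34 mm tall; the bar spans 24 to 34 mm above the feet. This point is its centre, 17 mm above the feet; x along the bar, z up. The feet must stay down. The two ends are alike. Mass 35 to 126 g.
- tray_short: The short of the three open display trays, fixed to the shelf, black rubber floor and thin white rim: inside 84 mm long (x) by 40 mm wide (y), outside 92 by 48 mm, floor 3 mm above the shelf, rim top 9 mm above the shelf. Origin at the centre of its underside, on the shelf; x along its length.
- tray_medium: The medium of the three open display trays, fixed to the shelf, black rubber floor and thin white rim: inside 114 mm long (x) by 40 mm wide (y), outside 122 by 48 mm, floor 3 mm above the shelf, rim top 9 mm above the shelf. Origin at the centre of its underside, on the shelf; x along its length.
- tray_long: The long of the three open display trays, fixed to the shelf, black rubber floor and thin white rim: inside 144 mm long (x) by 40 mm wide (y), outside 152 by 48 mm, floor 3 mm above the shelf, rim top 9 mm above the shelf. Origin at the centre of its underside, on the shelf; x along its length.
- passage_lever: Matte black door lever, loose, not to be moved: a 60 mm round rose lying on the shelf with a 40 mm neck and a 110 mm level handle on it, 56 mm tall in all, 120 mm long. Origin on the shelf under the middle of its length; the handle points along +x.
- hinge: Chrome butt hinge, loose, lying open and flat, not to be moved: 76 mm along its knuckle (x) by 68 mm, 3 mm leaves, 9 mm at the knuckle. Origin on the shelf under its middle.
There are look-alikes about, which are no part of the job. What is shaped like the part that bears pull_medium_centre but green or red is not meant. What is shaped like the part that bears pull_long_centre but red is not meant.

How it is judged:
By the outcome, as a careful person would: the job done as asked, in the order asked, and still so for the second after the job is handed in, with the robot touching nothing.
It also fails if it takes over 90 s, if anything falls off the work surface, if the arm or the gripper's body presses on something with over 40 N, if the wrist force passes 120 N, or if a joint passes its speed limit or range.

## Robot

A 6-joint arm with a two-finger parallel gripper is mounted at the origin on the work surface. World frame = base frame: x ahead of the robot, y to its left, z up, the work surface at z = 0. Lengths are in m, angles in rad, forces in N, time in s.
With the tool pointing down it reaches from about 0.325 to 0.85 m from the base axis. Payload 15.5 kg.
Tool frame: the origin (TCP) lies midway between the tips of the shut fingers; the grasp point (between the pads) lies 19 mm behind it (hold_point_z is the distance from the TCP to the grasp point, in m); z points along the fingers, y is the line along which they close (so a half turn about z gives the same grasp; the last joint's range is limited). The gripper opens to 91 mm and grips with 3 to 60 N. Pads are 32 mm wide; open, the fingers measure 118 mm over their backs; the gripper's body (76 mm by 178 mm) begins 60 mm behind the grasp point.
Start: joints at [-1.312, 0.494, 1.345, -0, 1.302, -0.096], TCP at [0.217, -0.586, 0.214] pointing down, gripper open.
Joint ranges: [-2.91, 2.91], [-0.82, 2.16], [0.22, 2.67], [-1.22, 4.37], [0.12, 2.79], [-3.08, 3.08]. Speed limits (rad/s): [1.89, 1.89, 2.57, 3.01, 3.01, 3.01].

## Interface

Orientations are given as a unit quaternion [w, x, y, z].
In Python, from plant import get_obs, get_image, sign_off, hold_point_z gives the robot as it stands.
- The arm moves only by the tool send_rows, never from a script. Its argument "increments" is a list of rows, each an object of numbers: "dx", "dy", "dz": the shift along the tool's x, y, z in mm; "wx", "wy", "wz": the turn, a rotation vector about the tool's x, y, z in degrees. A call has 1 to 5 rows; each row shifts and turns the commanded pose from where the row before left it, along the tool's axes as they then stand; what a row does not reach is not made up. A row lasts 1/8 s, in which the tool goes at most 62.5 mm and 10.7 degrees, less where a joint would pass 70% of its speed; a pose out of reach is approached as far as the arm can. A call with a gripper value outside its range is refused whole. "jaw" is the opening, from 0 (shut) to 1 (fully open), set as the call begins (left out, the last holds). The fingers move at their own pace and stop on an object; "newtons" is the grip in N (left out, the last holds). Time passes only in rows, so rows that do not move let the fingers close. It gives the time, the measured TCP pose, the force, the opening and the grip force at its end, in the units of the state.
- get_obs(): the state, without advancing time (a new reading comes with each control period).
- get_image(name): name is "scene" or "top" or "wrist"; returns a dict with "pixels" (480x640x3 uint8, red, green, blue), "fx", "fy", "cx", "cy" (pixels), "pose" (4x4, takes a point from camera to world coordinates); the wrist camera has in their place "hand_eye" (4x4, takes a point from camera to tool coordinates, whose origin is the TCP and whose axes are the flange's). Camera axes: x right, y down, z forward; pixel columns grow to the right and rows downward; lengths in m; the calibration is good to about 2 mm. A picture is of the moment at which its call begins: read the wrist's pose just before it. There is no depth.
- sign_off(): hands the job in; it is judged then, once.
The state is a dict: "time_s": time; "joints": joint angles; "dq": joint speeds; "joint_torque": joint torques, N m; "eef_pos": TCP position; "ee_rot": TCP orientation; "force": force on the tool from outside, world axes, zero at the start; "wrist_torque": the same for the moment, N m; "opening": finger opening in m; "grasp_force": force on a finger pad.
Only numpy, scipy, OpenCV 4.12 (cv2) and the standard library are available. Lean on these libraries where they do the work, as an engineer would, in place of code of your own. Each camera call takes 0.05 s, during which the arm holds its last target. There are 200 camera calls.

## Working session

There is one attempt and no reset: what is moved stays moved. The work goes in short steps, Python scripts to look and compute and a tool call to move; the robot and the scene stay as the last step left them, time stands still between calls to the robot, and variables do not carry over. Pictures are saved under pics/ and viewed, at most 14 in all, crops included, and the job is handed in when it is done.

Besides the shell and the picture viewer there is one more tool, called after "Call:" as name(argument=value, ...), one argument or row to a line, values as JSON. send_rows: Moves the arm, as the interface text tells. Its arguments: {"type":"object","properties":{"increments":{"type":"array","items":{"type":"object","properties":{"dx":{"type":"number"},"dy":{"type":"number"},"dz":{"type":"number"},"wx":{"type":"number"},"wy":{"type":"number"},"wz":{"type":"number"}}}},"jaw":{"type":"number"},"newtons":{"type":"number"}},"required":["increments"]}

```bash
mkdir -p pics; ls
python3 - <<'E'
from plant import *
import cv2
o=get_obs(); print(o, hold_point_z)
for n in("top","scene"):
    d=get_image(n); cv2.imwrite(f"pics/{n}0.png",d["pixels"][:,:,::-1]); print(n,d["fx"],d["fy"],d["cx"],d["cy"],d["pose"])
E
```

```text
pics
{'time_s': 0.0, 'joints': array([-1.31153325e+00,  4.94163753e-01,  1.34612056e+00, -2.90522756e-05,
        1.30249261e+00, -9.55056249e-02]), 'dq': array([-0.00034294,  0.00010102,  0.00126603,  0.00029424,  0.00136862,
        0.00051961]), 'joint_torque': array([-3.37595038e-04, -8.78821635e+01, -3.81864631e+01,  7.07394350e-02,
        5.31355001e-02, -1.22363358e-04]), 'eef_pos': array([ 0.21700289, -0.58572113,  0.21335392]), 'ee_rot': array([-5.89006750e-04,  9.84307751e-01,  1.76459343e-01, -6.23863993e-05]), 'force': array([-0.11416884,  0.28785062,  0.31664102]), 'wrist_torque': array([-0.04194408, -0.00281672,  0.00024239]), 'grasp_force': 0.0, 'opening': 0.09093996070658006} 0.0188
top 504.08333478860885 504.08333478860885 315.110323854324 245.14219045665305 [[-0.01203076 -0.98918729  0.14616347  0.43556535]
 [-0.99976075  0.00922912 -0.01983089  0.03633385]
 [ 0.01826751 -0.14636708 -0.98906166  1.15866037]
 [ 0.          0.          0.          1.        ]]
scene 559.8370181145003 559.8370181145003 327.0470889470011 238.46994999868897 [[-0.41716973  0.55724209 -0.71794893  1.34188835]
 [ 0.90882491  0.25353443 -0.33129681  0.35429626]
 [-0.00258775 -0.79069687 -0.61220238  0.67019108]
 [ 0.          0.          0.          1.        ]]
```

View pics/top0.png

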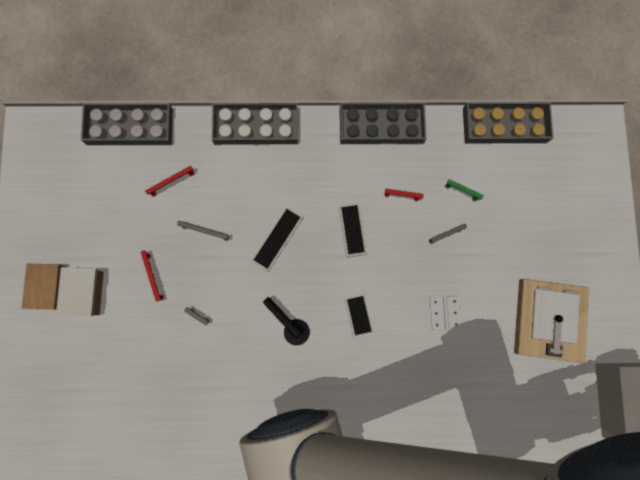

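View pics/scene0.png

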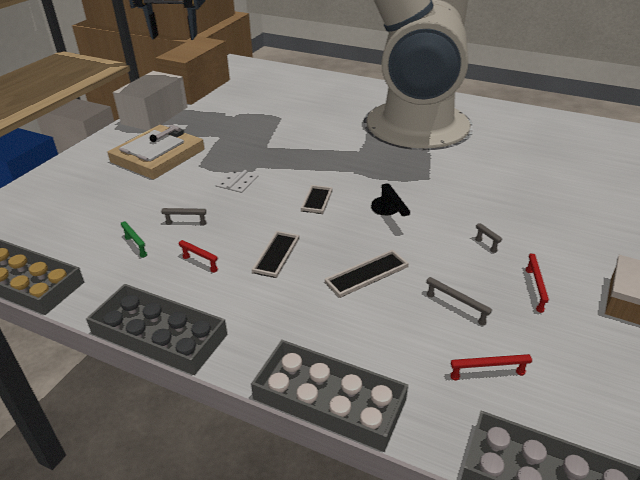

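The top picture shows the pewter pulls: long at about (204,230), medium at (448,233), short at (197,314). The black tray floors are long (277,239), medium (353,230) and short (359,315). The lever is at (287,322) and the hinge at (445,313).

```bash
cat > h.py <<'E'
import numpy as np, cv2
from plant import *
from scipy.spatial.transform import Rotation as R
def ray(d,uv,z,T=None):
    T=d["pose"] if T is None else T
    v=T[:3,:3]@np.array([(uv[0]-d["cx"])/d["fx"],(uv[1]-d["cy"])/d["fy"],1.])
    return T[:3,3]+v*(z-T[2,3])/v[2]
def tool(o=None):
    o=o or get_obs(); q=o["ee_rot"]; T=np.eye(4); T[:3,:3]=R.from_quat([q[1],q[2],q[3],q[0]]).as_matrix(); T[:3,3]=o["eef_pos"]; return T
def blob(g,box,lo,hi):
    x0,y0,x1,y1=box; m=((g[y0:y1,x0:x1]<hi)&(g[y0:y1,x0:x1]>=lo)).astype(np.uint8)
    n,l,s,c=cv2.connectedComponentsWithStats(m); k=1+np.argmax(s[1:,4])
    p=np.argwhere(l==k)[:,::-1].astype(np.float32)+[x0,y0]
    return p.astype(np.float32)
def rectworld(d,p,z,T=None):
    w=np.array([ray(d,q,z,T)[:2] for q in p],np.float32)
    c,s,a=cv2.minAreaRect(w*1000)
    if s[0]<s[1]: s=s[::-1]; a+=90
    return np.round(c,1),np.round(s,1),(a+90)%180-90
E
python3 - <<'E'
from h import *
d=get_image("top"); g=d["pixels"].max(2)
print(g[225:233,195:215])
for n,b,hi,z in [("tl",(248,203,306,274),60,.003),("tm",(336,200,372,260),60,.003),("ts",(342,290,378,340),60,.003),
 ("pl",(170,212,240,248),130,.03),("pm",(422,216,474,248),130,.03),("ps",(178,298,218,330),130,.03)]:
    p=blob(g,b,0,hi); print(n,len(p),*rectworld(d,p,z))
E
```

```text
[[106 111 104 119 138 150 158 159 160 162 161 161 160 161 161 161 162 162
  162 162]
 [ 89  87  86  84  91 118 136 140 146 154 159 160 161 161 161 162 160 161
  160 161]
 [ 92  91  90  87  86  86  90  94 108 129 139 144 153 159 159 159 159 160
  162 160]
 [ 97  99  96  94  93  93  88  87  87  89  91 103 127 136 141 141 150 157
  160 159]
 [ 95  95  96  96  98  96  94  91  93  88  89  87  88  90  92 100 117 137
  142 149]
 [116 103  97  95  94  94  95  96  97  96  93  91  89  89  87  86  87  91
   91 117]
 [151 139 129 115 105 100  90  92  95  96  96  96  96  95  94  91  90  86
   86  87]
 [158 157 155 150 142 133 121 114 100  91  92  94  97  94  97  98  96  94
   93  91]]
tl 928 [623.9 102.2] [140.4  36. ] -32.76210021972656
tm 715 [643.4 -74.3] [109.8  35.9] 7.2431321144104
ts 563 [444.9 -84.2] [80.4 35.9] 12.129005432128906
pl 342 [638.5 265.3] [128.3  16.3] 73.02998352050781
pm 239 [ 627.  -288.8] [95.1 14.3] -66.7707290649414
ps 251 [448.8 274.3] [65.5 20.4] 56.388248443603516
```

```bash
cat >> h.py <<'E'
def plan(x,y,z,yaw,n,dec=0):
    "rows from the present pose to TCP x,y,z (mm), tool x at yaw deg (world), tool down"
    T=tool(); p=T[:3,3]*1000; a=np.degrees(np.arctan2(T[1,0],T[0,0])); tgt=np.array([x,y,z],float); rows=[]
    dyaw=(yaw-a+180)%360-180; p0=p.copy(); a0=a; tilt=np.degrees(np.arccos(-T[2,2]))
    print("at",np.round(p,1),"yaw %.1f tilt %.2f"%(a,tilt),"dyaw %.1f"%dyaw)
    for i in range(1,n+1):
        d=p0+(tgt-p0)*i/n-p; c,s=np.cos(np.radians(a)),np.sin(np.radians(a))
        r=np.round([c*d[0]+s*d[1], s*d[0]-c*d[1], -d[2], -(a0+dyaw*i/n-a)],dec)
        p=p+[c*r[0]+s*r[1], s*r[0]-c*r[1], -r[2]]; a-=r[3]
        print(*["%s:%g"%k for k in zip(("dx","dy","dz","wz"),r+0)])
    print("end",np.round(p,1),round(a,1))
E
python3 - <<'E'
from h import *
plan(440,265,210,56,20)
E
```

```text
at [ 217.1 -585.8  213.5] yaw 20.3 tilt 0.05 dyaw 35.7
dx:25 dy:-36 dz:0 wz:-2
dx:27 dy:-35 dz:0 wz:-2
dx:27 dy:-34 dz:1 wz:-1
dx:29 dy:-34 dz:0 wz:-2
dx:29 dy:-33 dz:0 wz:-2
dx:31 dy:-31 dz:0 wz:-2
dx:31 dy:-31 dz:0 wz:-1
dx:32 dy:-30 dz:0 wz:-2
dx:34 dy:-29 dz:1 wz:-2
dx:34 dy:-27 dz:0 wz:-2
dx:35 dy:-27 dz:0 wz:-2
dx:36 dy:-25 dz:0 wz:-1
dx:36 dy:-25 dz:0 wz:-2
dx:38 dy:-23 dz:0 wz:-2
dx:38 dy:-22 dz:1 wz:-2
dx:39 dy:-21 dz:0 wz:-2
dx:39 dy:-19 dz:0 wz:-1
dx:40 dy:-18 dz:0 wz:-2
dx:41 dy:-18 dz:0 wz:-2
dx:41 dy:-15 dz:0 wz:-2
end [440.5 265.2 210.5] 56.3
```

Call:
send_rows(
  increments=[
    {"dx": 25, "dy": -36, "wz": -2},
    {"dx": 27, "dy": -35, "wz": -2},
    {"dx": 27, "dy": -34, "wz": -1},
    {"dx": 29, "dy": -34, "wz": -2},
    {"dx": 29, "dy": -33, "wz": -2},
  ],
  jaw=0.5,
  newtons=25,
)

```text
invalid input
```

Call:
send_rows(
  increments=[
    {"dx": 31, "dy": -31, "wz": -2},
    {"dx": 31, "dy": -31, "wz": -1},
    {"dx": 32, "dy": -30, "wz": -2},
    {"dx": 34, "dy": -29, "wz": -2},
    {"dx": 34, "dy": -27, "wz": -2},
  ],
)

```text
invalid input
```

Call:
send_rows(
  increments=[
    {"dx": 35, "dy": -27, "wz": -2},
    {"dx": 36, "dy": -25, "wz": -1},
    {"dx": 36, "dy": -25, "wz": -2},
    {"dx": 38, "dy": -23, "wz": -2},
    {"dx": 38, "dy": -22, "wz": -2},
  ],
)

```text
invalid input
```

Call:
send_rows(
  increments=[
    {"dx": 39, "dy": -21, "wz": -2},
    {"dx": 39, "dy": -19, "wz": -1},
    {"dx": 40, "dy": -18, "wz": -2},
    {"dx": 41, "dy": -18, "wz": -2},
    {"dx": 41, "dy": -15, "wz": -2},
  ],
)

```text
invalid input
```

Run:
```python
from h import *
plan(449,274,120,56,2)
T=tool(); d=get_image("wrist"); cv2.imwrite("pics/w1.png",d["pixels"][:,:,::-1]); print(d["fx"],d["hand_eye"])
C=T@d["hand_eye"]; print(C)
t=np.linalg.inv(C)@[.449,.274,.03,1]; print(t[:2]/t[2]*d["fx"]+[d["cx"],d["cy"]])
```

```text
at [ 217.1 -585.8  213.5] yaw 20.3 tilt 0.05 dyaw 35.7
dx:258 dy:-363 dz:47 wz:-18
dx:358 dy:-265 dz:46 wz:-18
end [449.4 274.1 120.5] 56.3
368.16472402837854 [[ 8.86344316e-04 -9.72465558e-01 -2.33044960e-01  6.53972799e-02]
 [ 9.99999462e-01  9.87565237e-04 -3.17661193e-04  4.09048165e-04]
 [ 5.39061670e-04 -2.33044553e-01  9.72465910e-01 -1.70270080e-01]
 [ 0.00000000e+00  0.00000000e+00  0.00000000e+00  1.00000000e+00]]
[[ 0.34820243 -0.91151414 -0.21885391  0.27856524]
 [-0.93741828 -0.33893601 -0.07980825 -0.56363137]
 [-0.00143112  0.23294708 -0.97248836  0.38375358]
 [ 0.          0.          0.          1.        ]]
[-795.26079072 -555.8405097 ]
```

View pics/w1.png

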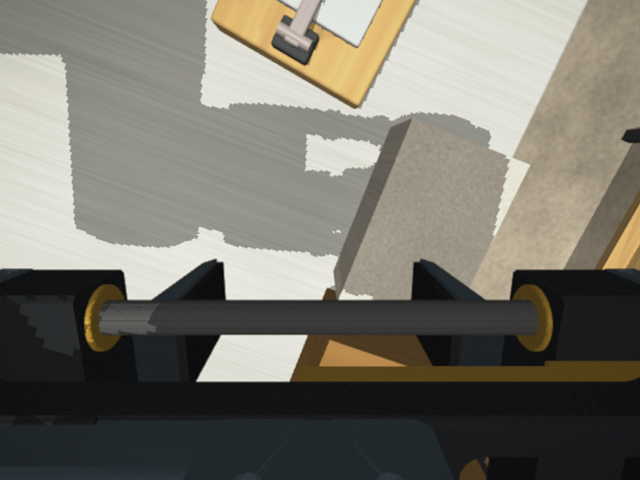

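The calls were refused and the arm hasn't moved: the wrist view still shows the start area, with a grey block near the fingertips. I'll try again with all six fields given.

Call:
send_rows(
  increments=[
    {"dx": 25, "dy": -36, "dz": 0, "wx": 0, "wy": 0, "wz": -2},
    {"dx": 27, "dy": -35, "dz": 0, "wx": 0, "wy": 0, "wz": -2},
    {"dx": 27, "dy": -34, "dz": 0, "wx": 0, "wy": 0, "wz": -1},
    {"dx": 29, "dy": -34, "dz": 0, "wx": 0, "wy": 0, "wz": -2},
    {"dx": 29, "dy": -33, "dz": 0, "wx": 0, "wy": 0, "wz": -2},
  ],
  jaw=0.5,
  newtons=25,
)

```text
time_s: 0.82
eef_pos: [0.2728, -0.3717, 0.2139]
ee_rot: [-0.0, 0.967, 0.254, 0.0]
force: [0.8, -0.1, 0.4]
opening: 0.0467
grasp_force: 0.0
```

Call:
send_rows(
  increments=[
    {"dx": 31, "dy": -31, "dz": 0, "wx": 0, "wy": 0, "wz": -2},
    {"dx": 31, "dy": -31, "dz": 0, "wx": 0, "wy": 0, "wz": -1},
    {"dx": 32, "dy": -30, "dz": 0, "wx": 0, "wy": 0, "wz": -2},
    {"dx": 34, "dy": -29, "dz": 0, "wx": 0, "wy": 0, "wz": -2},
    {"dx": 34, "dy": -27, "dz": 0, "wx": 0, "wy": 0, "wz": -2},
  ],
)

```text
time_s: 1.45
eef_pos: [0.3291, -0.1595, 0.214]
ee_rot: [0.0, 0.944, 0.329, 0.0]
force: [1.3, -1.3, 0.4]
opening: 0.0456
grasp_force: 0.0
```

Call:
send_rows(
  increments=[
    {"dx": 35, "dy": -27, "dz": 0, "wx": 0, "wy": 0, "wz": -2},
    {"dx": 36, "dy": -25, "dz": 0, "wx": 0, "wy": 0, "wz": -1},
    {"dx": 36, "dy": -25, "dz": 0, "wx": 0, "wy": 0, "wz": -2},
    {"dx": 38, "dy": -23, "dz": 0, "wx": 0, "wy": 0, "wz": -2},
    {"dx": 38, "dy": -22, "dz": 0, "wx": 0, "wy": 0, "wz": -2},
  ],
)

```text
time_s: 2.08
eef_pos: [0.3846, 0.0538, 0.214]
ee_rot: [0.0, 0.916, 0.402, 0.0]
force: [0.9, 0.1, -0.3]
opening: 0.0457
grasp_force: 0.0
```

Call:
send_rows(
  increments=[
    {"dx": 39, "dy": -21, "dz": 0, "wx": 0, "wy": 0, "wz": -2},
    {"dx": 39, "dy": -19, "dz": 0, "wx": 0, "wy": 0, "wz": -1},
    {"dx": 20, "dy": -9, "dz": 0, "wx": 0, "wy": 0, "wz": -2},
    {"dx": 0, "dy": 0, "dz": 0, "wx": 0, "wy": 0, "wz": -3},
  ],
)

```text
time_s: 2.58
eef_pos: [0.4124, 0.1597, 0.2138]
ee_rot: [-0.0, 0.885, 0.466, 0.0]
force: [0.1, -0.7, 0.2]
opening: 0.0455
grasp_force: 0.0
```

```bash
cat >> h.py <<'E'
def wshot(name,pts):
    T=tool(); d=get_image("wrist"); cv2.imwrite(f"pics/{name}.png",d["pixels"][:,:,::-1]); C=T@d["hand_eye"]
    for p in pts:
        t=np.linalg.inv(C)@[*p,1]; print("expect px",t[:2]/t[2]*d["fx"]+[d["cx"],d["cy"]])
    return d,C
E
python3 - <<'E'
from h import *
plan(449,274,120,56,3)
wshot("w2",[(.449,.274,.03)])
E
```

```text
at [412.4 159.7 213.8] yaw 55.5 tilt 0.01 dyaw 0.5
dx:38 dy:-12 dz:31 wz:0
dx:39 dy:-11 dz:32 wz:0
dx:38 dy:-12 dz:31 wz:0
end [448.7 274.3 119.8] 55.5
expect px [279.52326085 100.09821424]
```

View pics/w2.png

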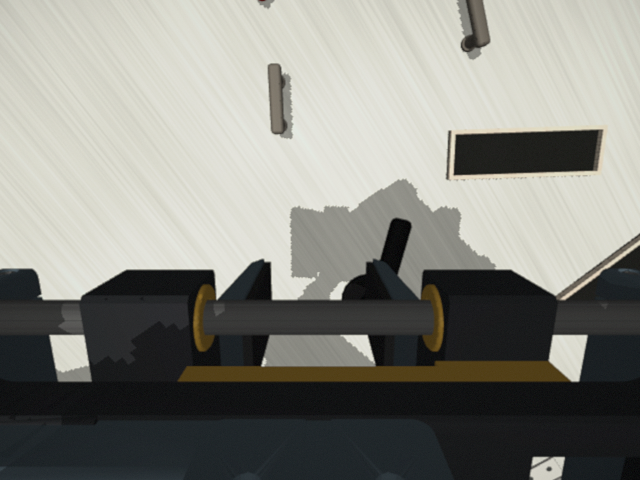

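The short pull's bar runs from (274,65) to (277,132), 3 px from the prediction.

Run:
```python
from h import *
T=tool(); d=get_image("wrist"); C=T@d["hand_eye"]; g=d["pixels"].max(2)
print(g[100,262:300], g[75,262:300])
print(g[58:72,275],g[126:140,277])
p=blob(g,(255,50,300,145),85,135); print(len(p),*rectworld(d,p,.034,C))
for a,b in [((274.5,64),(278,133))]:
    a=ray(d,a,.034,C);b=ray(d,b,.034,C);print(a,b,(a+b)/2,np.linalg.norm(a-b),np.degrees(np.arctan2(*(b-a)[1::-1])))
```

```text
[224 225 226 225 222 222 223 180 105 112 127 130 129 129 128 128 129 117
  98  84  73 110 141 142 142 144 141 140 139 163 208 227 228 229 228 226
 227 226] [222 223 223 224 223 205 150 107 116 127 128 129 128 126 126 126 118 105
  81  64  77 105 127 137 140 141 140 159 193 216 217 216 220 223 223 220
 219 220]
[219 218 218 218 158 113 120 126 125 126 128 128 126 127] [130 130 129 128 113  93  78 158 214 225 223 223 222 222]
894 [448.  274.4] [58.8 15.5] 57.005218505859375
[0.46208227 0.29924193 0.034     ] [0.43081823 0.25053892 0.034     ] [0.44645025 0.27489043 0.034     ] 0.057874209320806974 -122.69772521231542
```

Run:
```python
from h import *
plan(447,275,60,57.3,5)
```

```text
at [412.1 158.6 213.8] yaw 55.4 tilt 0.02 dyaw 1.9
dx:23 dy:-7 dz:31 wz:0
dx:23 dy:-8 dz:31 wz:-1
dx:24 dy:-7 dz:30 wz:0
dx:23 dy:-7 dz:31 wz:0
dx:23 dy:-7 dz:31 wz:-1
end [447.  274.9  59.8] 57.4
```

Call:
send_rows(
  increments=[
    {"dx": 23, "dy": -7, "dz": 31, "wx": 0, "wy": 0, "wz": 0},
    {"dx": 23, "dy": -8, "dz": 31, "wx": 0, "wy": 0, "wz": -1},
    {"dx": 24, "dy": -7, "dz": 30, "wx": 0, "wy": 0, "wz": 0},
    {"dx": 23, "dy": -7, "dz": 31, "wx": 0, "wy": 0, "wz": -1},
    {"dx": 23, "dy": -7, "dz": 31, "wx": 0, "wy": 0, "wz": 0},
  ],
)

```text
time_s: 3.3
eef_pos: [0.4473, 0.2751, 0.059]
ee_rot: [0.0, 0.878, 0.479, 0.0]
force: [-0.1, 0.0, -0.3]
opening: 0.0456
grasp_force: 0.0
```

Call:
send_rows(
  increments=[
    {"dx": 0, "dy": 0, "dz": 20, "wx": 0, "wy": 0, "wz": 0},
    {"dx": 0, "dy": 0, "dz": 20, "wx": 0, "wy": 0, "wz": 0},
    {"dx": 0, "dy": 0, "dz": 9, "wx": 0, "wy": 0, "wz": 0},
    {"dx": 0, "dy": 0, "dz": 0, "wx": 0, "wy": 0, "wz": 0},
  ],
)

```text
time_s: 3.8
eef_pos: [0.4469, 0.2743, 0.0108]
ee_rot: [-0.0, 0.878, 0.479, -0.0]
force: [0.0, -0.4, -0.5]
opening: 0.0452
grasp_force: 0.0
```

Run:
```python
from h import *
plan(447,275,11,57.3,1)
wshot("w3",[(.447,.275,.03)])
```

```text
at [446.9 274.3  10.8] yaw 57.3 tilt 0.04 dyaw 0.0
dx:1 dy:0 dz:0 wz:0
end [447.4 275.2  10.8] 57.3
expect px [316.58284263 307.53433898]
```

View pics/w3.png

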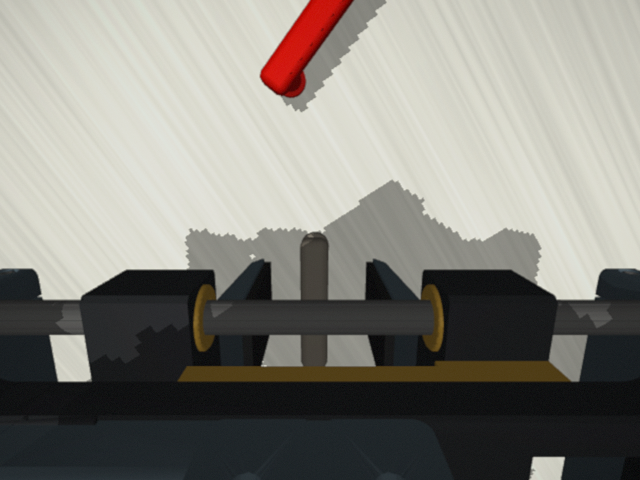

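The bar is centred between the fingers at u≈314, with its far end at v≈235. I'll close and lift.

Call:
send_rows(
  increments=[
    {"dx": 0, "dy": 0, "dz": 0, "wx": 0, "wy": 0, "wz": 0},
    {"dx": 0, "dy": 0, "dz": 0, "wx": 0, "wy": 0, "wz": 0},
    {"dx": 0, "dy": 0, "dz": 0, "wx": 0, "wy": 0, "wz": 0},
    {"dx": 0, "dy": 0, "dz": 0, "wx": 0, "wy": 0, "wz": 0},
  ],
  jaw=0.05,
  newtons=25,
)

```text
time_s: 4.35
eef_pos: [0.447, 0.2747, 0.011]
ee_rot: [0.0, 0.877, 0.48, 0.0]
force: [-0.3, 0.1, 0.4]
opening: 0.0115
grasp_force: 25.0
```

Call:
send_rows(
  increments=[
    {"dx": 0, "dy": 0, "dz": -20, "wx": 0, "wy": 0, "wz": 0},
    {"dx": 0, "dy": 0, "dz": -40, "wx": 0, "wy": 0, "wz": 0},
    {"dx": 0, "dy": 0, "dz": -40, "wx": 0, "wy": 0, "wz": 0},
    {"dx": 0, "dy": 0, "dz": -20, "wx": 0, "wy": 0, "wz": 0},
  ],
)

```text
time_s: 4.85
eef_pos: [0.4475, 0.2749, 0.133]
ee_rot: [0.0, 0.877, 0.48, 0.001]
force: [0.2, -0.2, -0.7]
opening: 0.0117
grasp_force: 25.0
```

Run:
```python
from h import *
plan(415,-40,130,12.1,10)
d,C=wshot("w4",[(.447-.03*.54,.275-.03*.84,.034+.12)])
g=d["pixels"].max(2);print(g[225:245,314])
a=ray(d,(314,235),.034+.12,C); print(a[:2], np.linalg.norm(a[:2]-tool()[:2,3]))
```

```text
at [447.5 274.9 133. ] yaw 57.3 tilt 0.13 dyaw -45.2
dx:-28 dy:14 dz:0 wz:5
dx:-27 dy:17 dz:1 wz:4
dx:-26 dy:18 dz:0 wz:5
dx:-24 dy:21 dz:0 wz:4
dx:-22 dy:22 dz:0 wz:5
dx:-21 dy:25 dz:1 wz:4
dx:-18 dy:25 dz:0 wz:5
dx:-17 dy:27 dz:0 wz:4
dx:-14 dy:28 dz:1 wz:5
dx:-12 dy:30 dz:0 wz:4
end [415.3 -40.2 130. ] 12.3
expect px [316.14851114 372.32303022]
[134 135 134 140 174 186 158 107  61  58  67  66  65  51  45  48  51  55
  59  61]
[0.46445972 0.30390633] 0.03290918250311567
```

Run:
```python
from h import *
plan(443,-84.5,100,12.1,10)
```

```text
at [448.2 275.3 134.6] yaw 57.3 tilt 0.25 dyaw -45.2
dx:-31 dy:19 dz:3 wz:5
dx:-28 dy:22 dz:4 wz:4
dx:-28 dy:23 dz:3 wz:5
dx:-25 dy:26 dz:4 wz:4
dx:-23 dy:27 dz:3 wz:5
dx:-21 dy:30 dz:4 wz:4
dx:-18 dy:31 dz:3 wz:5
dx:-16 dy:32 dz:4 wz:4
dx:-14 dy:33 dz:3 wz:5
dx:-10 dy:35 dz:4 wz:4
end [443.5 -84.9  99.6] 12.3
```

Call:
send_rows(
  increments=[
    {"dx": -31, "dy": 19, "dz": 0, "wx": 0, "wy": 0, "wz": 5},
    {"dx": -28, "dy": 22, "dz": 0, "wx": 0, "wy": 0, "wz": 4},
    {"dx": -28, "dy": 23, "dz": 0, "wx": 0, "wy": 0, "wz": 5},
    {"dx": -25, "dy": 26, "dz": 0, "wx": 0, "wy": 0, "wz": 4},
    {"dx": -23, "dy": 27, "dz": 0, "wx": 0, "wy": 0, "wz": 5},
  ],
)

```text
time_s: 5.52
eef_pos: [0.4438, 0.0938, 0.1306]
ee_rot: [-0.0, 0.956, 0.294, -0.0]
force: [0.7, -0.7, -0.6]
opening: 0.0121
grasp_force: 25.0
```

Call:
send_rows(
  increments=[
    {"dx": -21, "dy": 30, "dz": 4, "wx": 0, "wy": 0, "wz": 4},
    {"dx": -18, "dy": 31, "dz": 6, "wx": 0, "wy": 0, "wz": 5},
    {"dx": -16, "dy": 32, "dz": 8, "wx": 0, "wy": 0, "wz": 4},
    {"dx": -14, "dy": 33, "dz": 8, "wx": 0, "wy": 0, "wz": 5},
    {"dx": -10, "dy": 35, "dz": 8, "wx": 0, "wy": 0, "wz": 4},
  ],
)

```text
time_s: 6.15
eef_pos: [0.4418, -0.0866, 0.0964]
ee_rot: [-0.0, 0.994, 0.106, -0.0]
force: [-0.1, -0.8, -0.9]
opening: 0.0119
grasp_force: 25.0
```

Call:
send_rows(
  increments=[
    {"dx": 0, "dy": 0, "dz": 0, "wx": 0, "wy": 0, "wz": 0},
  ],
)

```text
time_s: 6.28
eef_pos: [0.442, -0.0873, 0.0962]
ee_rot: [-0.0, 0.994, 0.106, -0.0]
force: [0.2, 1.3, -0.9]
opening: 0.0121
grasp_force: 25.0
```

Run:
```python
from h import *
plan(443,-84.5,30,12.1,3)
d,C=wshot("w5",[(.4449+.036*.978+.0042*0,-.0842+.036*.21,.003)])
```

```text
at [442.  -87.3  96.2] yaw 12.1 tilt 0.04 dyaw -0.0
dx:1 dy:-1 dz:22 wz:0
dx:0 dy:-1 dz:22 wz:0
dx:1 dy:-1 dz:22 wz:0
end [443.3 -84.   30.2] 12.1
expect px [314.29150376 193.88354524]
```

View pics/w5.png

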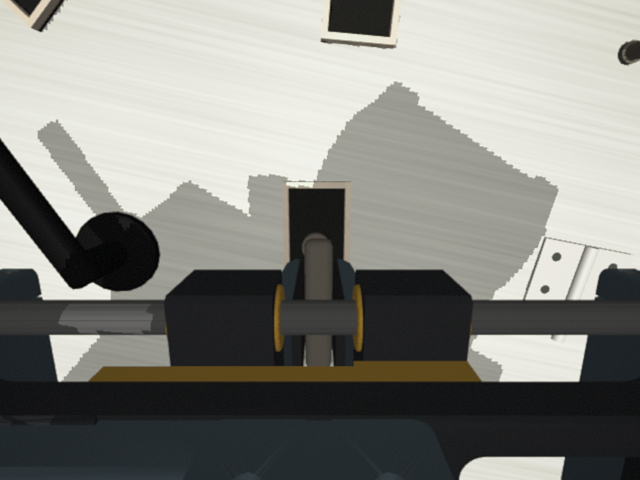

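The tray's floor end is at v≈188, centred on u≈318, and the bar is aligned with it at u≈319. I'll lower it.

Call:
send_rows(
  increments=[
    {"dx": 1, "dy": 0, "dz": 25, "wx": 0, "wy": 0, "wz": 0},
    {"dx": 0, "dy": 0, "dz": 25, "wx": 0, "wy": 0, "wz": 0},
    {"dx": 0, "dy": 0, "dz": 20, "wx": 0, "wy": 0, "wz": 0},
    {"dx": 0, "dy": 0, "dz": 8, "wx": 0, "wy": 0, "wz": 0},
    {"dx": 0, "dy": 0, "dz": 3, "wx": 0, "wy": 0, "wz": 0},
  ],
)

```text
time_s: 6.95
eef_pos: [0.4431, -0.0848, 0.0159]
ee_rot: [-0.0, 0.994, 0.108, -0.0]
force: [0.1, -0.3, -0.3]
opening: 0.0121
grasp_force: 25.0
```

Call:
send_rows(
  increments=[
    {"dx": 0, "dy": 0, "dz": 0.5, "wx": 0, "wy": 0, "wz": 0},
  ],
)

```text
time_s: 7.08
eef_pos: [0.4434, -0.0852, 0.0158]
ee_rot: [0.0, 0.994, 0.108, 0.0]
force: [-0.6, -0.1, -0.2]
opening: 0.012
grasp_force: 25.0
```

Call:
send_rows(
  increments=[
    {"dx": 0, "dy": 0, "dz": 1, "wx": 0, "wy": 0, "wz": 0},
    {"dx": 0, "dy": 0, "dz": 0, "wx": 0, "wy": 0, "wz": 0},
  ],
)

```text
time_s: 7.32
eef_pos: [0.4434, -0.0854, 0.0147]
ee_rot: [0.0, 0.994, 0.107, 0.0]
force: [-0.0, 0.2, -0.3]
opening: 0.0117
grasp_force: 25.0
```

Call:
send_rows(
  increments=[
    {"dx": 0, "dy": 0, "dz": 0.5, "wx": 0, "wy": 0, "wz": 0},
    {"dx": 0, "dy": 0, "dz": 0, "wx": 0, "wy": 0, "wz": 0},
  ],
)

```text
time_s: 7.58
eef_pos: [0.4433, -0.0854, 0.014]
ee_rot: [0.0, 0.994, 0.107, 0.0]
force: [0.6, 0.1, 0.8]
opening: 0.0118
grasp_force: 25.0
```

Call:
send_rows(
  increments=[
    {"dx": 0, "dy": 0, "dz": 0, "wx": 0, "wy": 0, "wz": 0},
    {"dx": 0, "dy": 0, "dz": 0, "wx": 0, "wy": 0, "wz": 0},
    {"dx": 0, "dy": 0, "dz": 0, "wx": 0, "wy": 0, "wz": 0},
  ],
  jaw=0.45,
)

```text
time_s: 7.95
eef_pos: [0.4432, -0.0853, 0.0139]
ee_rot: [-0.0, 0.994, 0.107, -0.0]
force: [0.0, 0.6, 0.3]
opening: 0.0388
grasp_force: 0.0
```

Call:
send_rows(
  increments=[
    {"dx": 0, "dy": 0, "dz": -15, "wx": 0, "wy": 0, "wz": 0},
    {"dx": 0, "dy": 0, "dz": -40, "wx": 0, "wy": 0, "wz": 0},
    {"dx": 0, "dy": 0, "dz": -50, "wx": 0, "wy": 0, "wz": 0},
    {"dx": 0, "dy": 0, "dz": -50, "wx": 0, "wy": 0, "wz": 0},
  ],
)

```text
time_s: 8.45
eef_pos: [0.4428, -0.0852, 0.1705]
ee_rot: [-0.0, 0.994, 0.107, -0.0]
force: [1.8, -0.9, -0.3]
opening: 0.0414
grasp_force: 0.0
```

Run:
```python
from h import *
# stop 110mm short of medium pull along yaw 113 so the camera sees it
a=np.radians(113.2); plan(627-95*np.cos(a),-289-95*np.sin(a),190,113.2,10)
```

```text
at [442.8 -85.2 170.5] yaw 12.3 tilt 0.02 dyaw 100.9
dx:15 dy:33 dz:-2 wz:-10
dx:10 dy:36 dz:-2 wz:-10
dx:3 dy:36 dz:-2 wz:-10
dx:-3 dy:36 dz:-2 wz:-10
dx:-10 dy:36 dz:-2 wz:-10
dx:-15 dy:33 dz:-2 wz:-11
dx:-22 dy:30 dz:-2 wz:-10
dx:-26 dy:25 dz:-2 wz:-10
dx:-30 dy:20 dz:-2 wz:-10
dx:-34 dy:15 dz:-2 wz:-10
end [ 664.3 -376.5  190.5] 113.3
```

Run:
```python
from h import *
plan(627,-288.5,100,113.2,10)
```

```text
at [442.8 -85.2 170.5] yaw 12.3 tilt 0.02 dyaw 100.9
dx:14 dy:24 dz:7 wz:-10
dx:9 dy:26 dz:7 wz:-10
dx:5 dy:27 dz:7 wz:-10
dx:0 dy:27 dz:7 wz:-10
dx:-5 dy:27 dz:7 wz:-10
dx:-9 dy:26 dz:7 wz:-11
dx:-15 dy:23 dz:7 wz:-10
dx:-18 dy:21 dz:7 wz:-10
dx:-21 dy:17 dz:7 wz:-10
dx:-24 dy:13 dz:7 wz:-10
end [ 626.7 -288.5  100.5] 113.3
```

Call:
send_rows(
  increments=[
    {"dx": 14, "dy": 24, "dz": 7, "wx": 0, "wy": 0, "wz": -10},
    {"dx": 9, "dy": 26, "dz": 7, "wx": 0, "wy": 0, "wz": -10},
    {"dx": 5, "dy": 27, "dz": 7, "wx": 0, "wy": 0, "wz": -10},
    {"dx": 0, "dy": 27, "dz": 7, "wx": 0, "wy": 0, "wz": -10},
    {"dx": -5, "dy": 27, "dz": 7, "wx": 0, "wy": 0, "wz": -10},
  ],
  jaw=0.5,
)

```text
time_s: 9.07
eef_pos: [0.5357, -0.1875, 0.1335]
ee_rot: [-0.0, 0.854, 0.52, -0.0]
force: [0.4, 0.3, 0.3]
opening: 0.0455
grasp_force: 0.0
```

Call:
send_rows(
  increments=[
    {"dx": -9, "dy": 26, "dz": 7, "wx": 0, "wy": 0, "wz": -10},
    {"dx": -15, "dy": 23, "dz": 7, "wx": 0, "wy": 0, "wz": -10},
    {"dx": -18, "dy": 21, "dz": 7, "wx": 0, "wy": 0, "wz": -10},
    {"dx": -21, "dy": 17, "dz": 7, "wx": 0, "wy": 0, "wz": -10},
    {"dx": -24, "dy": 13, "dz": 7, "wx": 0, "wy": 0, "wz": -10},
  ],
)

```text
time_s: 9.7
eef_pos: [0.6259, -0.2904, 0.0984]
ee_rot: [-0.0, 0.554, 0.832, -0.0]
force: [-0.1, 0.6, 0.3]
opening: 0.0455
grasp_force: 0.0
```

Call:
send_rows(
  increments=[
    {"dx": 0, "dy": 0, "dz": 10, "wx": 0, "wy": 0, "wz": -1},
    {"dx": 0, "dy": 0, "dz": 0, "wx": 0, "wy": 0, "wz": 0},
  ],
)

```text
time_s: 9.95
eef_pos: [0.6245, -0.2891, 0.0877]
ee_rot: [-0.001, 0.55, 0.835, -0.0]
force: [-0.4, 0.9, -0.7]
opening: 0.0453
grasp_force: 0.0
```

Run:
```python
from h import *
plan(627,-288.5,50,113.2,2)
a=np.radians(113.2); u=np.array([np.cos(a),np.sin(a)])
d,C=wshot("w6",[(.627+.045*u[0],-.2885+.045*u[1],.034),(.627,-.2885,.034)])
```

```text
at [ 624.5 -289.1   87.7] yaw 113.2 tilt 0.15 dyaw -0.0
dx:0 dy:1 dz:19 wz:0
dx:0 dy:2 dz:19 wz:0
end [ 627.3 -287.9   49.7] 113.2
expect px [322.08062555 191.49532378]
expect px [321.8276725  263.02639382]
```

View pics/w6.png

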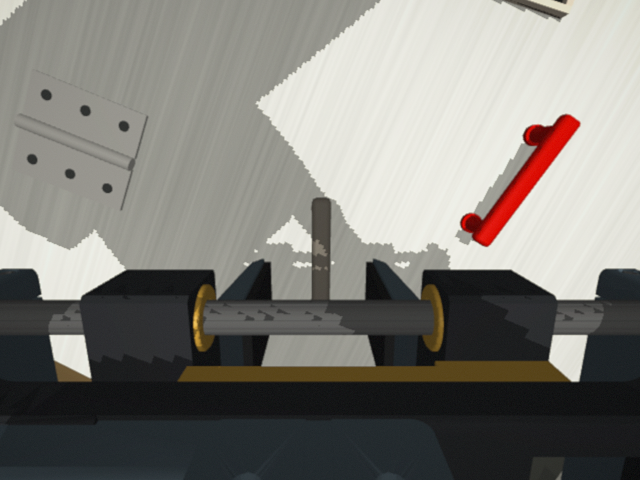

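The medium pull's bar is vertical at u≈321 with its far end at v≈198. It lies about 3 mm back along tool x and 2 mm along +y.

Call:
send_rows(
  increments=[
    {"dx": -1, "dy": 1, "dz": 25, "wx": 0, "wy": 0, "wz": 0},
    {"dx": -1, "dy": 1, "dz": 25, "wx": 0, "wy": 0, "wz": 0},
    {"dx": -1, "dy": 0, "dz": 20, "wx": 0, "wy": 0, "wz": 0},
    {"dx": 0, "dy": 0, "dz": 7, "wx": 0, "wy": 0, "wz": 0},
    {"dx": 0, "dy": 0, "dz": 0, "wx": 0, "wy": 0, "wz": 0},
  ],
)

```text
time_s: 10.62
eef_pos: [0.6286, -0.2917, 0.012]
ee_rot: [-0.0, 0.55, 0.835, 0.0]
force: [0.7, 0.0, 1.2]
opening: 0.0457
grasp_force: 0.0
```

Call:
send_rows(
  increments=[
    {"dx": 0, "dy": 0, "dz": 0, "wx": 0, "wy": 0, "wz": 0},
    {"dx": 0, "dy": 0, "dz": 0, "wx": 0, "wy": 0, "wz": 0},
    {"dx": 0, "dy": 0, "dz": 0, "wx": 0, "wy": 0, "wz": 0},
    {"dx": 0, "dy": 0, "dz": 0, "wx": 0, "wy": 0, "wz": 0},
  ],
  jaw=0.05,
)

```text
time_s: 11.12
eef_pos: [0.6287, -0.2919, 0.0121]
ee_rot: [0.0, 0.55, 0.835, 0.0]
force: [1.0, 0.3, 1.4]
opening: 0.0117
grasp_force: 25.0
```

Call:
send_rows(
  increments=[
    {"dx": 0, "dy": 0, "dz": -20, "wx": 0, "wy": 0, "wz": 0},
    {"dx": 0, "dy": 0, "dz": -40, "wx": 0, "wy": 0, "wz": 0},
    {"dx": 0, "dy": 0, "dz": -40, "wx": 0, "wy": 0, "wz": 0},
  ],
)

```text
time_s: 11.5
eef_pos: [0.6286, -0.2918, 0.1143]
ee_rot: [0.0, 0.55, 0.835, 0.0]
force: [0.5, -0.2, -1.8]
opening: 0.0117
grasp_force: 25.0
```

Run:
```python
from h import *
plan(643.5,-76,100,187.2,8)
```

```text
at [ 628.6 -291.8  114.3] yaw 113.3 tilt 0.02 dyaw 73.9
dx:24 dy:12 dz:2 wz:-9
dx:22 dy:16 dz:2 wz:-9
dx:19 dy:20 dz:1 wz:-10
dx:15 dy:22 dz:2 wz:-9
dx:12 dy:24 dz:2 wz:-9
dx:8 dy:26 dz:2 wz:-9
dx:3 dy:27 dz:2 wz:-10
dx:-1 dy:27 dz:1 wz:-9
end [643.9 -75.9 100.3] 187.3
```

Call:
send_rows(
  increments=[
    {"dx": 24, "dy": 12, "dz": 2, "wx": 0, "wy": 0, "wz": -9},
    {"dx": 22, "dy": 16, "dz": 2, "wx": 0, "wy": 0, "wz": -9},
    {"dx": 19, "dy": 20, "dz": 1, "wx": 0, "wy": 0, "wz": -10},
    {"dx": 15, "dy": 22, "dz": 2, "wx": 0, "wy": 0, "wz": -9},
    {"dx": 12, "dy": 24, "dz": 2, "wx": 0, "wy": 0, "wz": -9},
  ],
)

```text
time_s: 12.12
eef_pos: [0.6382, -0.1563, 0.1044]
ee_rot: [0.001, 0.177, 0.984, -0.0]
force: [-0.4, 0.4, -1.3]
opening: 0.0122
grasp_force: 25.0
```

Call:
send_rows(
  increments=[
    {"dx": 8, "dy": 26, "dz": 2, "wx": 0, "wy": 0, "wz": -9},
    {"dx": 3, "dy": 27, "dz": 2, "wx": 0, "wy": 0, "wz": -10},
    {"dx": -1, "dy": 27, "dz": 1, "wx": 0, "wy": 0, "wz": -9},
    {"dx": 0, "dy": 0, "dz": 10, "wx": 0, "wy": 0, "wz": 0},
    {"dx": 0, "dy": 0, "dz": 0, "wx": 0, "wy": 0, "wz": 0},
  ],
)

```text
time_s: 12.75
eef_pos: [0.6436, -0.0762, 0.0879]
ee_rot: [-0.0, -0.063, 0.998, -0.0]
force: [0.5, -0.3, -1.6]
opening: 0.0117
grasp_force: 25.0
```

Run:
```python
from h import *
plan(643.5,-76,20,187.2,3)
a=np.radians(187.2); u=np.array([np.cos(a),np.sin(a)])
d,C=wshot("w7",[(.6434+.057*u[0],-.0743+.057*u[1],.003)])
```

```text
at [643.6 -76.2  87.9] yaw -172.8 tilt 0.03 dyaw -0.0
dx:0 dy:0 dz:23 wz:0
dx:0 dy:0 dz:22 wz:0
dx:0 dy:0 dz:23 wz:0
end [643.6 -76.2  19.9] -172.8
expect px [321.25439526 168.83966569]
```

View pics/w7.png

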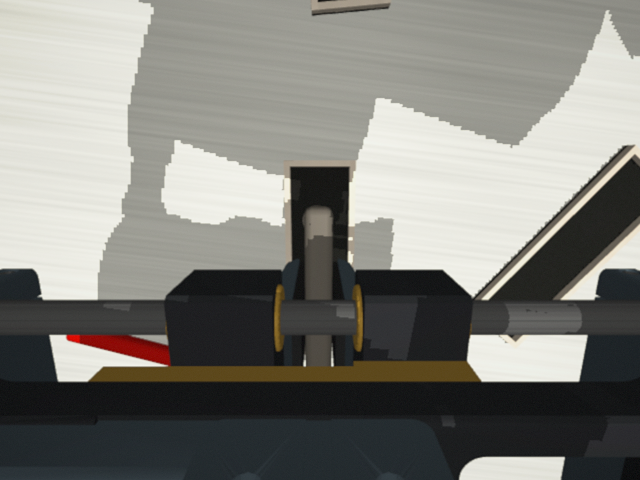

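The medium tray's floor end is at v≈167 and centred on u≈320, as predicted, with the bar aligned. I'll lower it.

Call:
send_rows(
  increments=[
    {"dx": 0, "dy": 0, "dz": 25, "wx": 0, "wy": 0, "wz": 0},
    {"dx": 0, "dy": 0, "dz": 25, "wx": 0, "wy": 0, "wz": 0},
    {"dx": 0, "dy": 0, "dz": 15, "wx": 0, "wy": 0, "wz": 0},
    {"dx": 0, "dy": 0, "dz": 6, "wx": 0, "wy": 0, "wz": 0},
    {"dx": 0, "dy": 0, "dz": 1, "wx": 0, "wy": 0, "wz": 0},
  ],
)

```text
time_s: 13.42
eef_pos: [0.6441, -0.0762, 0.0162]
ee_rot: [0.0, -0.064, 0.998, -0.0]
force: [-0.2, 0.5, -1.2]
opening: 0.0114
grasp_force: 25.0
```

Call:
send_rows(
  increments=[
    {"dx": 0, "dy": 0, "dz": 0.5, "wx": 0, "wy": 0, "wz": 0},
    {"dx": 0, "dy": 0, "dz": 0, "wx": 0, "wy": 0, "wz": 0},
  ],
)

```text
time_s: 13.68
eef_pos: [0.6442, -0.076, 0.016]
ee_rot: [0.0, -0.064, 0.998, -0.0]
force: [0.8, -0.1, -0.2]
opening: 0.0122
grasp_force: 25.0
```

Call:
send_rows(
  increments=[
    {"dx": 0, "dy": 0, "dz": 0.6, "wx": 0, "wy": 0, "wz": 0},
    {"dx": 0, "dy": 0, "dz": 0, "wx": 0, "wy": 0, "wz": 0},
  ],
)

```text
time_s: 13.92
eef_pos: [0.6441, -0.0759, 0.0151]
ee_rot: [0.0, -0.064, 0.998, -0.0]
force: [0.2, 0.6, 1.9]
opening: 0.0117
grasp_force: 25.0
```

Call:
send_rows(
  increments=[
    {"dx": 0, "dy": 0, "dz": 0, "wx": 0, "wy": 0, "wz": 0},
    {"dx": 0, "dy": 0, "dz": 0, "wx": 0, "wy": 0, "wz": 0},
    {"dx": 0, "dy": 0, "dz": 0, "wx": 0, "wy": 0, "wz": 0},
  ],
  jaw=0.45,
)

```text
time_s: 14.3
eef_pos: [0.6438, -0.0759, 0.0148]
ee_rot: [-0.0, -0.064, 0.998, 0.0]
force: [0.6, -0.3, 0.1]
opening: 0.039
grasp_force: 0.0
```

Call:
send_rows(
  increments=[
    {"dx": 0, "dy": 0, "dz": -15, "wx": 0, "wy": 0, "wz": 0},
    {"dx": 0, "dy": 0, "dz": -40, "wx": 0, "wy": 0, "wz": 0},
    {"dx": 0, "dy": 0, "dz": -40, "wx": 0, "wy": 0, "wz": 0},
  ],
)

```text
time_s: 14.68
eef_pos: [0.6438, -0.0759, 0.1118]
ee_rot: [0.0, -0.064, 0.998, -0.0]
force: [0.3, 0.2, -0.4]
opening: 0.0411
grasp_force: 0.0
```

Run:
```python
from h import *
print(get_obs()["joints"][[0,5]])
for y in (73,253): plan(638.5,265,90,y,10)
```

```text
[-0.20944669 -1.90812889]
at [643.8 -75.9 111.8] yaw -172.7 tilt 0.01 dyaw -114.3
dx:-4 dy:34 dz:2 wz:11
dx:3 dy:34 dz:2 wz:12
dx:10 dy:33 dz:3 wz:11
dx:15 dy:30 dz:2 wz:12
dx:22 dy:26 dz:2 wz:11
dx:26 dy:22 dz:2 wz:12
dx:31 dy:15 dz:2 wz:11
dx:32 dy:10 dz:2 wz:11
dx:34 dy:3 dz:3 wz:12
dx:34 dy:-4 dz:2 wz:11
end [638.1 264.8  89.8] -286.7
at [643.8 -75.9 111.8] yaw -172.7 tilt 0.01 dyaw 65.7
dx:-4 dy:34 dz:2 wz:-7
dx:-8 dy:33 dz:2 wz:-6
dx:-11 dy:32 dz:3 wz:-7
dx:-15 dy:31 dz:2 wz:-6
dx:-19 dy:29 dz:2 wz:-7
dx:-21 dy:26 dz:2 wz:-6
dx:-24 dy:24 dz:2 wz:-7
dx:-27 dy:21 dz:2 wz:-7
dx:-30 dy:17 dz:3 wz:-6
dx:-31 dy:14 dz:2 wz:-7
end [638.7 265.2  89.8] -106.7
```

Call:
send_rows(
  increments=[
    {"dx": -4, "dy": 34, "dz": 2, "wx": 0, "wy": 0, "wz": -7},
    {"dx": -8, "dy": 33, "dz": 2, "wx": 0, "wy": 0, "wz": -6},
    {"dx": -11, "dy": 32, "dz": 3, "wx": 0, "wy": 0, "wz": -7},
    {"dx": -15, "dy": 31, "dz": 2, "wx": 0, "wy": 0, "wz": -6},
    {"dx": -19, "dy": 29, "dz": 2, "wx": 0, "wy": 0, "wz": -7},
  ],
  jaw=0.5,
)

```text
time_s: 15.3
eef_pos: [0.6414, 0.0963, 0.0999]
ee_rot: [0.0, -0.346, 0.938, -0.0]
force: [1.5, 0.0, -0.6]
opening: 0.0456
grasp_force: 0.0
```

Call:
send_rows(
  increments=[
    {"dx": -21, "dy": 26, "dz": 2, "wx": 0, "wy": 0, "wz": -6},
    {"dx": -24, "dy": 24, "dz": 2, "wx": 0, "wy": 0, "wz": -7},
    {"dx": -27, "dy": 21, "dz": 2, "wx": 0, "wy": 0, "wz": -7},
    {"dx": -30, "dy": 17, "dz": 3, "wx": 0, "wy": 0, "wz": -6},
    {"dx": -31, "dy": 14, "dz": 2, "wx": 0, "wy": 0, "wz": -7},
  ],
)

```text
time_s: 15.92
eef_pos: [0.6388, 0.2664, 0.0889]
ee_rot: [0.0, -0.599, 0.801, -0.0]
force: [0.6, 1.0, -0.7]
opening: 0.0456
grasp_force: 0.0
```

Call:
send_rows(
  increments=[
    {"dx": 0, "dy": 0, "dz": 0, "wx": 0, "wy": 0, "wz": 0},
    {"dx": 0, "dy": 0, "dz": 0, "wx": 0, "wy": 0, "wz": 0},
  ],
)

```text
time_s: 16.18
eef_pos: [0.6388, 0.2649, 0.0885]
ee_rot: [0.0, -0.597, 0.802, -0.0]
force: [0.1, -0.4, 0.6]
opening: 0.0455
grasp_force: 0.0
```

Run:
```python
from h import *
plan(638.5,265,12,253,4)
a=np.radians(253); u=np.array([np.cos(a),np.sin(a)])
d,C=wshot("w8",[(.6385+.06*u[0],.265+.06*u[1],.034),(.6385,.265,.034)])
```

```text
at [638.8 264.9  88.5] yaw -106.7 tilt 0.02 dyaw -0.3
dx:0 dy:0 dz:19 wz:0
dx:0 dy:0 dz:19 wz:0
dx:0 dy:0 dz:19 wz:0
dx:0 dy:0 dz:19 wz:0
end [638.8 264.9  12.5] -106.7
expect px [319.55545453 165.90714238]
expect px [318.94899458 262.45365074]
```

View pics/w8.png

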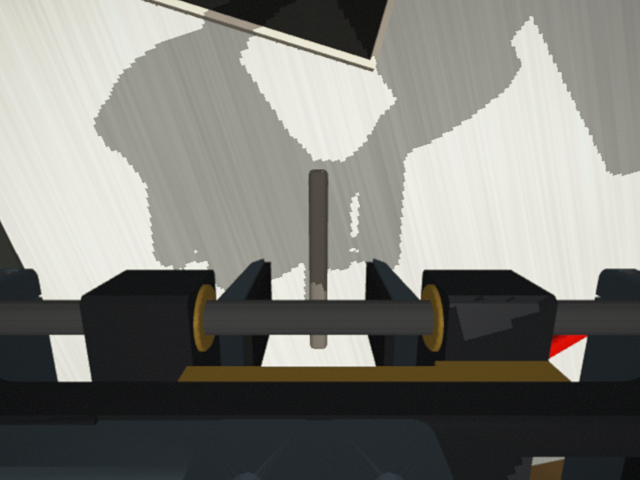

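The long pull's bar runs from v=170 to v=348 at u≈318, straight between the fingers. I'll go down and grip.

Call:
send_rows(
  increments=[
    {"dx": -1, "dy": 0, "dz": 25, "wx": 0, "wy": 0, "wz": 0},
    {"dx": -1, "dy": 0, "dz": 25, "wx": 0, "wy": 0, "wz": 0},
    {"dx": 0, "dy": 0, "dz": 20, "wx": 0, "wy": 0, "wz": 0},
    {"dx": 0, "dy": 0, "dz": 7, "wx": 0, "wy": 0, "wz": 0},
    {"dx": 0, "dy": 0, "dz": 0, "wx": 0, "wy": 0, "wz": 0},
  ],
)

```text
time_s: 16.85
eef_pos: [0.6394, 0.2669, 0.0108]
ee_rot: [-0.0, -0.597, 0.802, 0.0]
force: [0.5, 0.7, -0.0]
opening: 0.0454
grasp_force: 0.0
```

Call:
send_rows(
  increments=[
    {"dx": 0, "dy": 0, "dz": 0, "wx": 0, "wy": 0, "wz": 0},
    {"dx": 0, "dy": 0, "dz": 0, "wx": 0, "wy": 0, "wz": 0},
    {"dx": 0, "dy": 0, "dz": 0, "wx": 0, "wy": 0, "wz": 0},
    {"dx": 0, "dy": 0, "dz": 0, "wx": 0, "wy": 0, "wz": 0},
  ],
  jaw=0.05,
)

```text
time_s: 17.35
eef_pos: [0.6394, 0.2672, 0.011]
ee_rot: [0.0, -0.597, 0.802, -0.0]
force: [-0.1, -0.3, 3.3]
opening: 0.0116
grasp_force: 25.0
```

Call:
send_rows(
  increments=[
    {"dx": 0, "dy": 0, "dz": -20, "wx": 0, "wy": 0, "wz": 0},
    {"dx": 0, "dy": 0, "dz": -40, "wx": 0, "wy": 0, "wz": 0},
    {"dx": 0, "dy": 0, "dz": -40, "wx": 0, "wy": 0, "wz": 0},
  ],
)

```text
time_s: 17.73
eef_pos: [0.6393, 0.2671, 0.1132]
ee_rot: [0.0, -0.597, 0.802, -0.0]
force: [0.1, 0.6, 0.0]
opening: 0.0117
grasp_force: 25.0
```

Run:
```python
from h import *
plan(624,102,95,147.3,12)
```

```text
at [639.3 267.1 113.2] yaw -106.7 tilt 0.03 dyaw -106.0
dx:14 dy:-3 dz:2 wz:9
dx:13 dy:-4 dz:1 wz:9
dx:12 dy:-7 dz:2 wz:9
dx:10 dy:-9 dz:1 wz:8
dx:10 dy:-10 dz:2 wz:9
dx:8 dy:-11 dz:1 wz:9
dx:6 dy:-13 dz:2 wz:9
dx:4 dy:-13 dz:1 wz:9
dx:2 dy:-13 dz:2 wz:9
dx:-1 dy:-14 dz:1 wz:8
dx:-2 dy:-14 dz:2 wz:9
dx:-4 dy:-13 dz:1 wz:9
end [623.7 102.1  95.2] -212.7
```

Call:
send_rows(
  increments=[
    {"dx": 14, "dy": -3, "dz": 2, "wx": 0, "wy": 0, "wz": 9},
    {"dx": 13, "dy": -4, "dz": 1, "wx": 0, "wy": 0, "wz": 9},
    {"dx": 12, "dy": -7, "dz": 2, "wx": 0, "wy": 0, "wz": 9},
    {"dx": 10, "dy": -9, "dz": 1, "wx": 0, "wy": 0, "wz": 8},
    {"dx": 10, "dy": -10, "dz": 2, "wx": 0, "wy": 0, "wz": 9},
  ],
)

```text
time_s: 18.35
eef_pos: [0.6333, 0.1977, 0.1043]
ee_rot: [0.001, -0.251, 0.968, -0.0]
force: [-0.0, -0.3, -1.0]
opening: 0.0116
grasp_force: 25.0
```

Call:
send_rows(
  increments=[
    {"dx": 8, "dy": -11, "dz": 1, "wx": 0, "wy": 0, "wz": 9},
    {"dx": 6, "dy": -13, "dz": 2, "wx": 0, "wy": 0, "wz": 9},
    {"dx": 4, "dy": -13, "dz": 1, "wx": 0, "wy": 0, "wz": 9},
    {"dx": 2, "dy": -13, "dz": 2, "wx": 0, "wy": 0, "wz": 9},
    {"dx": -1, "dy": -14, "dz": 1, "wx": 0, "wy": 0, "wz": 8},
  ],
)

```text
time_s: 18.98
eef_pos: [0.627, 0.1293, 0.0971]
ee_rot: [0.0, 0.13, 0.992, 0.0]
force: [-1.0, 0.5, -0.9]
opening: 0.0118
grasp_force: 25.0
```

Call:
send_rows(
  increments=[
    {"dx": -2, "dy": -14, "dz": 2, "wx": 0, "wy": 0, "wz": 9},
    {"dx": -4, "dy": -13, "dz": 1, "wx": 0, "wy": 0, "wz": 9},
    {"dx": 0, "dy": 0, "dz": 0, "wx": 0, "wy": 0, "wz": 0},
    {"dx": 0, "dy": 0, "dz": 0, "wx": 0, "wy": 0, "wz": 0},
  ],
)

```text
time_s: 19.48
eef_pos: [0.624, 0.1025, 0.0936]
ee_rot: [0.0, 0.28, 0.96, 0.0]
force: [-0.1, 1.0, -0.7]
opening: 0.012
grasp_force: 25.0
```

Run:
```python
from h import *
plan(624,102,20,147.3,3)
a=np.radians(147.3); u=np.array([np.cos(a),np.sin(a)])
d,C=wshot("w9",[(.624+.072*u[0],.102+.072*u[1],.003)])
```

```text
at [624.  102.5  93.6] yaw 147.5 tilt 0.05 dyaw -0.2
dx:0 dy:0 dz:25 wz:0
dx:0 dy:0 dz:24 wz:0
dx:0 dy:0 dz:25 wz:0
end [624.  102.5  19.6] 147.5
expect px [317.81329406 146.27993671]
```

View pics/w9.png

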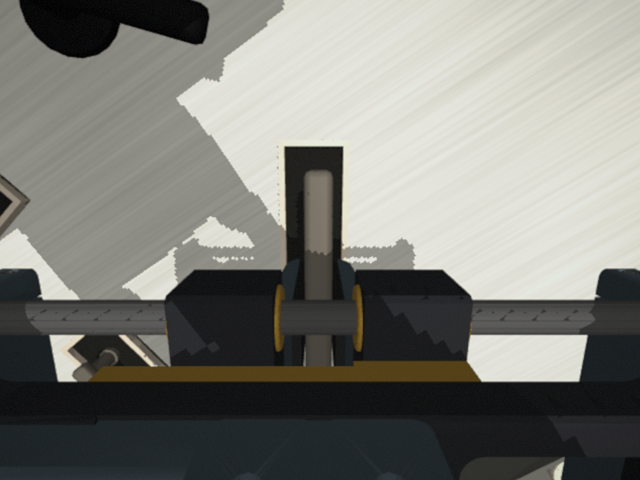

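The long tray's floor end is at v≈147, centred on u≈314, with the bar at u≈318. I'll shift about 2 mm along −y and lower it.

Call:
send_rows(
  increments=[
    {"dx": 0, "dy": -1, "dz": 25, "wx": 0, "wy": 0, "wz": 0},
    {"dx": 0, "dy": -1, "dz": 25, "wx": 0, "wy": 0, "wz": 0},
    {"dx": 0, "dy": 0, "dz": 20, "wx": 0, "wy": 0, "wz": 0},
    {"dx": 0, "dy": 0, "dz": 7, "wx": 0, "wy": 0, "wz": 0},
    {"dx": 0, "dy": 0, "dz": 1.5, "wx": 0, "wy": 0, "wz": 0},
  ],
)

```text
time_s: 20.15
eef_pos: [0.6227, 0.1007, 0.0144]
ee_rot: [-0.0, 0.281, 0.96, 0.0]
force: [-0.2, 0.2, -0.4]
opening: 0.0119
grasp_force: 25.0
```

Call:
send_rows(
  increments=[
    {"dx": 0, "dy": 0, "dz": 0, "wx": 0, "wy": 0, "wz": 0},
  ],
)

```text
time_s: 20.27
eef_pos: [0.6231, 0.1006, 0.015]
ee_rot: [0.0, 0.281, 0.96, 0.0]
force: [-0.3, 0.5, -0.2]
opening: 0.0117
grasp_force: 25.0
```

Call:
send_rows(
  increments=[
    {"dx": 0, "dy": 0, "dz": 0.8, "wx": 0, "wy": 0, "wz": 0},
    {"dx": 0, "dy": 0, "dz": 0, "wx": 0, "wy": 0, "wz": 0},
  ],
)

```text
time_s: 20.52
eef_pos: [0.623, 0.1004, 0.0141]
ee_rot: [0.0, 0.281, 0.96, 0.0]
force: [-0.1, 0.4, 2.7]
opening: 0.0116
grasp_force: 25.0
```

Call:
send_rows(
  increments=[
    {"dx": 0, "dy": 0, "dz": 0, "wx": 0, "wy": 0, "wz": 0},
    {"dx": 0, "dy": 0, "dz": 0, "wx": 0, "wy": 0, "wz": 0},
    {"dx": 0, "dy": 0, "dz": 0, "wx": 0, "wy": 0, "wz": 0},
  ],
  jaw=0.45,
)

```text
time_s: 20.9
eef_pos: [0.6226, 0.1004, 0.0135]
ee_rot: [-0.0, 0.281, 0.96, 0.0]
force: [0.5, -0.3, -0.3]
opening: 0.0388
grasp_force: 0.0
```

Call:
send_rows(
  increments=[
    {"dx": 0, "dy": 0, "dz": -15, "wx": 0, "wy": 0, "wz": 0},
    {"dx": 0, "dy": 0, "dz": -40, "wx": 0, "wy": 0, "wz": 0},
    {"dx": 0, "dy": 0, "dz": -50, "wx": 0, "wy": 0, "wz": 0},
    {"dx": 0, "dy": 0, "dz": -50, "wx": 0, "wy": 0, "wz": 0},
  ],
)

```text
time_s: 21.4
eef_pos: [0.6224, 0.1004, 0.1711]
ee_rot: [0.0, 0.281, 0.96, 0.0]
force: [1.0, -0.3, -0.8]
opening: 0.0413
grasp_force: 0.0
```

Call:
send_rows(
  increments=[
    {"dx": -10, "dy": 50, "dz": -10, "wx": 0, "wy": 0, "wz": 0},
    {"dx": -10, "dy": 50, "dz": -10, "wx": 0, "wy": 0, "wz": 0},
    {"dx": -10, "dy": 40, "dz": -10, "wx": 0, "wy": 0, "wz": 0},
    {"dx": -10, "dy": 30, "dz": 0, "wx": 0, "wy": 0, "wz": 0},
    {"dx": 0, "dy": 0, "dz": 0, "wx": 0, "wy": 0, "wz": 0},
  ],
)

```text
time_s: 22.02
eef_pos: [0.7488, 0.2233, 0.1989]
ee_rot: [0.0, 0.281, 0.96, 0.0]
force: [-0.5, -0.2, 0.9]
opening: 0.0411
grasp_force: 0.0
```

Run:
```python
from h import *
d=get_image("scene")["pixels"][160:320,200:460,::-1]; t=get_image("top")["pixels"][180:360,160:480,::-1]
cv2.imwrite("pics/end.png",np.vstack([cv2.resize(d,(487,300)),cv2.resize(t,(487,274))]))
```

```text
(no output)
```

View pics/end.png

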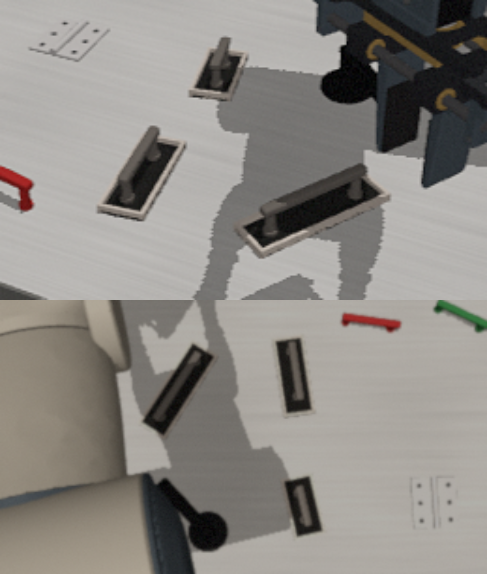

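All three pulls stand inside their trays, aligned lengthwise: long at (178,388), medium at (294,376) and short at (303,505) in the lower half. The lever and hinge haven't moved.

```bash
python3 -c "from plant import *; print(sign_off())"
```

```text
the job is handed in; nothing more can be done
None
```

All three pewter pulls stand on their feet in their matching trays, lengthwise; the last pictures showed the lever and hinge where they lay, and the job was handed in after about 22 s of robot time.

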